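# Slide a half-lapped toy bar under the leaf spring of a drilling fixture

## Robot

A 6-joint arm with a two-finger parallel gripper is mounted at the origin on the work surface. World frame = base frame: x ahead of the robot, y to its left, z up, the work surface at z = 0. Lengths are in m, angles in degrees, forces in N, time in s.
With the tool pointing down it reaches from about 0.3 to 0.75 m from the base axis. Payload 8.5 kg.
Tool frame: the origin (TCP) lies where the fingers leave the gripper's body, on its centre line; the fingertips stand 64 mm ahead of it and the grasp point (between the pads) lies 45 mm ahead of it (manip.tcp_to_grasp is the distance from the TCP to the grasp point, in m); z points along the fingers, x is the direction in which the jaws open and shut, and the axes are right-handed (so a half turn about z gives the same grasp; the last joint's range is limited). The gripper opens to 88 mm and grips with 3 to 60 N. Pads are 18 mm wide; open, the fingers measure 123 mm over their backs; the gripper's body (75 mm by 187 mm) begins 45 mm behind the grasp point.
Start: joints at [63.008, 21.807, 74.336, -0, 83.858, -12.336], TCP at [0.139, 0.532, 0.303] pointing down, gripper open.
Joint ranges: [-178.18, 178.18], [-50.72, 133.34], [12.68, 142.11], [-81.47, 261.47], [9.98, 163.14], [-165.26, 165.26]. Speed limits (degrees/s): [136.94, 136.94, 180, 180, 180, 180].

## Interface

Orientations are given as [roll, pitch, yaw] about the fixed x, y, z axes, in that order (R = Rz(yaw) Ry(pitch) Rx(roll)).
In Python, from plant import readout, optics, manip, look_for, outline_of, place_of gives the robot as it stands.
- The arm moves only by the shell command python3 -m pendant 'ROWS' [FORCE]. ROWS is JSON, one flat list of numbers, 7 for each row, row after row: the shift along the tool's x, y, z in mm, then the turn, a rotation vector about the tool's x, y, z in degrees, then the finger opening in mm, from 0 to 88.1. A call has 1 to 12 rows; each row shifts and turns the commanded pose from where the row before left it, along the tool's axes as they then stand; what a row does not reach is not made up. A row lasts 1/8 s, in which the tool goes at most 62.5 mm and 10.7 degrees, less where a joint would pass 70% of its speed; a pose out of reach is approached as far as the arm can. A call is refused whole if a number of a shift passes 62.5 or a number of a turn 10.7, either way. A call with a gripper value outside its range is refused whole. The fingers move at their own pace and stop on an object; FORCE is the grip in N (left out, the last holds). Time passes only in rows, so rows that do not move let the fingers close. It gives the time, the measured TCP pose, the force and the opening at its end, in the units of the state.
- readout.state(): the state, without advancing time (a new reading comes with each control period).
- optics.get_image(name): name is "side" or "top"; returns the picture (400x640x3 uint8, red, green, blue); there is no depth.
- optics.calibration(name): a dict with "fx", "fy", "cx", "cy" (pixels), "eye" and "orientation" of the camera in the world. Camera axes: x right, y down, z forward; pixel columns grow to the right and rows downward; lengths in m; the calibration is good to about 2 mm. A picture is of the moment at which its call begins. calibration takes no time and is no camera call.
- manip.job_done(): hands the job in, once; it reports no verdict.
Trained networks look in the newest picture that a camera, given by its name, has taken for a name from the list of things; names that differ only in an ending like _2 or _b are one class to them, and where a whole thing is asked for, a point or a joint stands for the part that bears it (a point fixed in the world has none). Each returns a list of dicts, best first, with "score" (0 to 1); they miss things now and then, are a little off and sometimes report something else, mostly with a low value. They report only what shows in the picture. A call takes as long as a camera call. They do not tell look-alikes from the thing itself.
- look_for(camera, query): "point" ([column, row] in pixels, amid what is visible of it).
- outline_of(camera, query): "mask" (400x640 bool, what is visible of it) and "point" ([column, row] in pixels, amid what is visible of it).
- place_of(camera, query): "point" ([column, row] in pixels: a listed point, or the origin of a listed thing).
The state is a dict: "clock": time; "q": joint angles; "joint_vel": joint speeds; "tau": joint torques, N m; "tcp_pos": TCP position; "orientation": TCP orientation; "contact_force": force on the tool from outside, world axes, zero at the start; "moment": the same for the moment, N m; "gripper_width": opening from 0.0 (shut) to 1.0 (fully open).
Only numpy, scipy, OpenCV 4.12 (cv2) and the standard library are available. Lean on these libraries where they do the work, as an engineer would, in place of code of your own. Each camera call takes 0.05 s, during which the arm holds its last target.

## Task

Load the half-lapped wooden bar into the drilling fixture: with the fingertips press it down hard onto its sprung bed, and keep pressing while you slide it nose first under the leaf spring until the nose is fully home against the end stop. Then let go and move clear, leaving it clamped under the spring. Only press and push the bar, never lift it; do not touch the leaf spring, and leave everything else where it is.

Things in the scene. Friction and masses are not known exactly. Their poses are not given: they have to be found in the camera images.
- fixture: Fixed to the table: plywood base 390 x 150 x 12 mm (x -215..175, y -100..50) with a channel along x. Origin on the table, on the channel's centre line; +x is the feed direction, z up. Two aluminium rails, 46 mm apart, tops 44 mm above the table, run from x = -200 mm to the blue end stop at x = +150. Two blue posts at x = 135 (top 90 mm) carry the leaf spring. Sliding faces are slippery
- stop_face (a point): point on the end stop's face that the bar's nose must meet: 150 mm along +x from the fixture's origin, 44 mm above the table; same axes as the fixture
- spring_mouth (a point): under the leaf spring's red rolled front edge: 55 mm along +x from the fixture's origin, 60 mm above the table (height of the roll's underside at rest). The unpressed bar's top is 68 mm above the table, so its nose jams square against the roll; with the bed pressed fully down its top is at 58 mm and the nose goes under
- bed (a joint): depth of the black sprung bed under the bar, m: 0 = up (surface 34 mm above the table), 0.010 = on its firm bottom stop (surface at 24 mm). It sinks level, wherever it is pressed; a finger on the bar needs about 6 to 8 N to start it and 12 to 14 N to hold it fully down. Under the leaf spring alone the loaded bar stays 7 to 10 mm down
- leaf: steel leaf spring 40 mm wide over the channel, red roll (10 mm thick) at its free front edge. Origin on its hinge pin between the blue posts, 135 mm along +x from the fixture's origin, 82 mm above the table; from there it reaches 80 mm back (-x) to the red roll. Its lowest part is 25 mm past the roll, 55 mm above the table; the bar lifts it as it passes and is pressed down by it with 7 to 13 N
- bar: light wooden bar 180 x 44 x 34 mm (x, y, z), 0.12 to 0.24 kg, lying in the channel on the bed, nose 10 to 75 mm short of the spring. Origin: centre of its underside; +x points to its nose. The tail 50 mm (x -90..-40) are cut down to a step 22 mm above the underside, with a 12 mm upright shoulder at x = -40 to push on. Pressed fully down the step is 46 mm above the table. Sliding takes 5 to 12 N
- bar_nose (a point): centre of the bar's nose face, 90 mm along +x from its origin, 17 mm above its underside
- bar_step (a point): centre of the tail step's top face, 65 mm along -x from the bar's origin, 22 mm above its underside
- toy_wheel: bystander: blue wheel lying flat on the fixture's base plate beside the channel, diameter 44 mm, 14 mm high; origin at the centre of its underside
- toy_peg: bystander: wooden peg standing on the fixture's base plate beside the leaf spring, diameter 22 mm, 45 mm high; origin at the centre of its underside
- spare_low: bystander: full wooden bar 180 x 44 x 34 mm lying on the table to the right, lower of a stack of two; origin at the centre of its underside, x along its length
- spare_high: bystander: same bar, lying on the lower one
- glue: bystander: white bottle with orange cap, diameter 54 mm, 150 mm high; origin at the centre of its underside
- mallet: bystander: small mallet lying on the table to the left, about 250 mm long along its x
- sander: bystander: cork sanding block 110 x 65 x 30 mm; origin at the centre of its underside
- dowel_cup: bystander: blue cup, diameter 80 mm, 90 mm high, standing on the table to the left; origin at the centre of its underside
Mind the look-alikes: they are no part of the job. Leave any green look-alike of the bar alone.

How it is judged:
By the outcome, as a careful person would: the job done as asked, in the order asked, and still so for the second after the job is handed in, with the robot touching nothing.
It also fails if it takes over 37 s, if anything falls off the work surface, if the arm or the gripper's body presses on something with over 40 N, if the wrist force passes 120 N, or if a joint passes its speed limit or range.

## Working session

There is one attempt and no reset: what is moved stays moved. The work goes in short steps, Python scripts to look and compute and a shell command to move; the robot and the scene stay as the last step left them, time stands still between calls to the robot, and variables do not carry over. Pictures are saved under pics/ and viewed, and the job is handed in when it is done.

```bash
mkdir -p pics; ls
python3 - <<'E'
from plant import readout, optics
import cv2
print(readout.state())
for n in("side","top"):
    im=optics.get_image(n); cv2.imwrite(f"pics/{n}0.png",im[:,:,::-1]); print(n,optics.calibration(n))
E
```

```text
pics
{'clock': 0.0, 'q': array([ 6.30088124e+01,  2.18418917e+01,  7.43824910e+01, -2.44407471e-03,
        8.38588009e+01, -1.23344549e+01]), 'joint_vel': array([ 0.06773951,  0.15050302,  0.13609501,  0.04620772,  0.02233421,
       -0.02719662]), 'tau': array([ 4.92292093e-04, -4.37926912e+01, -2.24555701e+01,  7.13571534e-02,
        3.53656069e-02, -1.44172568e-04]), 'tcp_pos': array([0.13907959, 0.53193963, 0.30214258]), 'orientation': array([-1.79984604e+02,  8.17824908e-02,  7.53435415e+01]), 'contact_force': array([-0.21777798, -1.04536888, -1.15317808]), 'moment': array([ 0.00190503,  0.01722621, -0.0015047 ]), 'gripper_width': 1.0027249120630195}
side {'fx': 422.79949321828155, 'fy': 422.79949321828155, 'cx': 321.2216241475955, 'cy': 204.83284489313465, 'eye': array([ 0.26598077, -1.11908437,  0.81842559]), 'orientation': array([-123.21657965,   -0.96333714,   -9.15131017])}
top {'fx': 489.98929399044005, 'fy': 489.98929399044005, 'cx': 321.2543368283304, 'cy': 195.66257887657125, 'eye': array([2.02542184e-01, 5.36116601e-04, 1.79454637e+00]), 'orientation': array([-170.13958646,    0.56705552,  -91.45381274])}
```

View pics/side0.png

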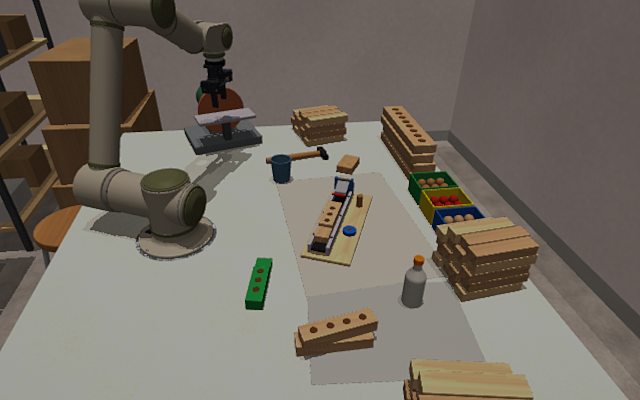

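View pics/top0.png

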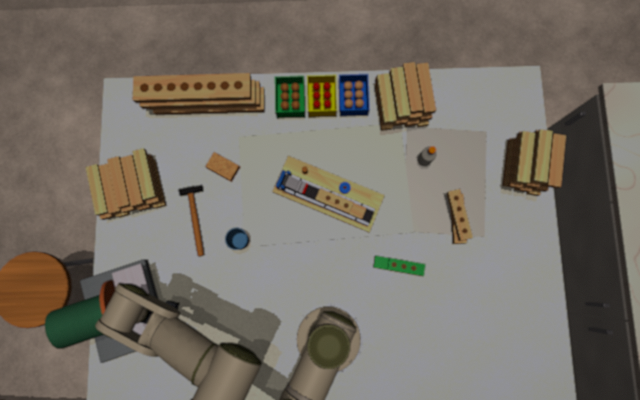

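```bash
cat > h.py <<'E'
import numpy as np, cv2
from scipy.spatial.transform import Rotation as R
from plant import readout, optics, manip, look_for, outline_of, place_of
def cam(n):
    c=optics.calibration(n); return c, R.from_euler('xyz',c['orientation'],degrees=True).as_matrix()
def at_z(n,p,z):
    c,M=cam(n); d=M@np.array([(p[0]-c['cx'])/c['fx'],(p[1]-c['cy'])/c['fy'],1]); return c['eye']+d*(z-c['eye'][2])/d[2]
def proj(n,P):
    c,M=cam(n); q=(np.atleast_2d(P)-c['eye'])@M; return np.c_[q[:,0]/q[:,2]*c['fx']+c['cx'],q[:,1]/q[:,2]*c['fy']+c['cy']]
E
python3 - <<'E'
from h import *
Z={'fixture':0,'stop_face':.044,'spring_mouth':.06,'leaf':.082,'bar':.034,'bar_nose':.051,'bar_step':.056,'toy_wheel':.012,'toy_peg':.012}
for n in('side','top'):
    im=optics.get_image(n)
    for k,z in Z.items():
        r=place_of(n,k)
        for d in r[:2]: print(n,k,round(d['score'],2),np.round(d['point'],1),at_z(n,d['point'],z).round(4)[:2])
    x,y,w,h=((290,165,100,105) if n=='side' else (260,145,135,95))
    cv2.imwrite(f"pics/c_{n}.png",cv2.resize(im[y:y+h,x:x+w,::-1],None,fx=5.7,fy=5.7,interpolation=cv2.INTER_CUBIC))
print(readout.state()['clock'])
E
```

```text
side fixture 0.93 [333.8 220.2] [0.5052 0.0144]
side fixture 0.67 [293.6 161.8] [0.4162 0.4521]
side stop_face 0.78 [344.1 185.1] [0.5695 0.1639]
side spring_mouth 0.55 [338.3 194.5] [0.5307 0.0782]
side leaf 0.58 [345.4 182.5] [0.5627 0.1177]
side bar 0.75 [261.9 284.7] [ 0.2547 -0.2946]
side bar 0.63 [328.8 224.1] [ 0.4756 -0.0515]
side bar_nose 0.62 [337.  206.4] [0.5153 0.0198]
side bar_nose 0.59 [251.1 305.7] [ 0.226  -0.3811]
side bar_step 0.97 [262.7 263.8] [ 0.2606 -0.2377]
side bar_step 0.89 [321.9 232. ] [ 0.4422 -0.1185]
side toy_wheel 0.5 [351.2 231.5] [ 0.5452 -0.0709]
side toy_peg 0.66 [359.6 202.7] [0.6114 0.0903]
top fixture 0.72 [320.2 194.1] [0.5208 0.0141]
top stop_face 0.62 [283.7 179.3] [0.5715 0.1456]
top leaf 0.84 [287.5 178.1] [0.5675 0.1289]
top bar 0.97 [339.6 207.3] [ 0.4642 -0.0553]
top bar 0.87 [400.  263.5] [ 0.2566 -0.2635]
top bar_nose 0.87 [424.2 268.7] [ 0.2358 -0.3449]
top bar_nose 0.83 [316.4 193.7] [0.5136 0.0275]
top bar_step 0.9 [358.7 213. ] [ 0.4385 -0.1222]
top bar_step 0.78 [381.9 262.4] [ 0.2614 -0.1969]
top toy_wheel 0.57 [343.7 186. ] [ 0.5468 -0.0737]
top toy_peg 0.7 [288.2 178. ] [0.5827 0.1315]
top toy_peg 0.61 [308.3 170.6] [0.6088 0.0562]
1.1
```

View crops.

View pics/c_side.png

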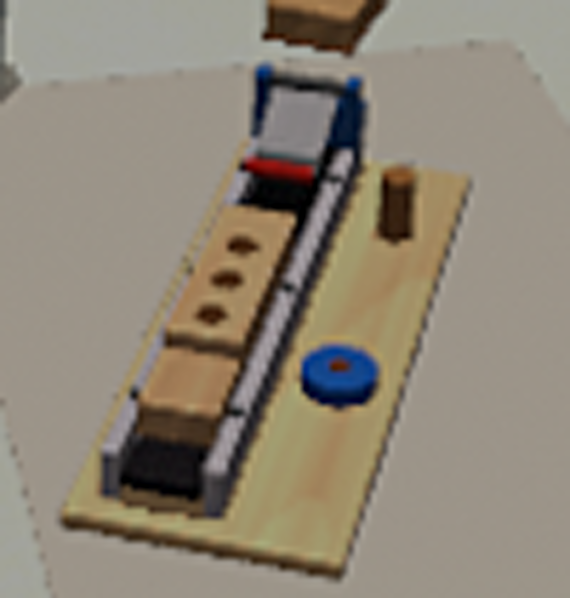

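View pics/c_top.png

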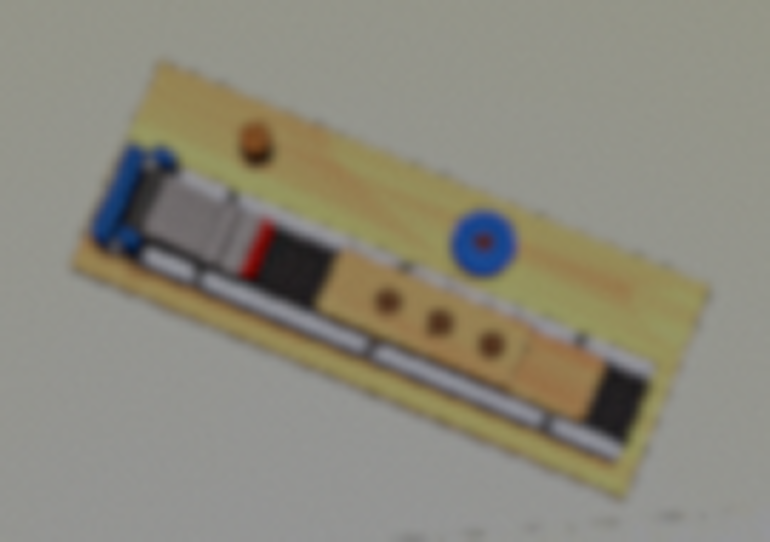

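```bash
cat > fit.py <<'E'
from h import *
from scipy.optimize import least_squares
def u(o,pts): return (np.array(pts)+.5)/5.7-.5+np.array(o)
T=u((260,145),[(158,62),(710,288),(627,497),(75,270)])
FT=np.array([(175,-100,12),(-215,-100,12),(-215,50,12),(175,50,12)])/1e3
S=u((290,165),[(470,178),(345,568),(65,515)])
FS=FT[[0,1,2]]
# bar points: (bar frame) nose corners, tail corners, shoulder
BT=u((260,145),[(340,250),(318,305),(607,352),(583,420)])
PB=np.array([(90,-22,34+34),(90,22,34+34),(-90,-22,34+22),(-90,22,34+22)])/1e3
BS=u((290,165),[(296,215),(225,206),(225,412),(140,400)])
def W(p,F): 
    c,s=np.cos(p[2]),np.sin(p[2]); return np.c_[p[0]+c*F[:,0]-s*F[:,1],p[1]+s*F[:,0]+c*F[:,1],F[:,2]]
def res(p,parts=False):
    B=PB+[p[3],0,0]
    r=[proj('top',W(p,FT))-T,proj('side',W(p,FS))-S,proj('top',W(p,B))-BT,proj('side',W(p,B))-BS]
    return r if parts else np.concatenate(r).ravel()
if __name__=='__main__':
    s=least_squares(res,[.51,.014,1.2,-.07],loss='soft_l1')
    p=s.x; print(p[:2],np.degrees(p[2]),p[3])
    for r in res(p,True): print(r.round(1).tolist())
    for nm,f in dict(step=(p[3]-.065,0,.056),shoulder=(p[3]-.04,0,.056),nose=(p[3]+.09,0,.051),mouth=(.055,0,.06),stop=(.15,0,.044)).items(): print(nm,W(p,np.array([f])).round(4), [proj(n,W(p,np.array([f]))).round(1).tolist() for n in('side','top')])
E
python3 fit.py
```

```text
[0.50598695 0.0131168 ] 66.03376739142603 -0.07738057026854608
[[0.3, 0.2], [0.6, -0.4], [0.2, 0.4], [-1.1, 0.1]]
[[0.2, -0.5], [0.7, -0.0], [-0.1, -0.0]]
[[0.2, -0.5], [-0.6, 1.0], [-0.2, 1.1], [-0.5, 0.4]]
[[0.7, 0.1], [0.1, -0.4], [-0.2, 0.8], [0.3, 0.4]]
step [[ 0.4482 -0.117   0.056 ]] [[[323.8, 231.5]], [[357.1, 210.4]]]
shoulder [[ 0.4583 -0.0941  0.056 ]] [[[325.8, 226.8]], [[350.7, 207.7]]]
nose [[0.5111 0.0246 0.051 ]] [[[335.5, 205.7]], [[317.2, 194.4]]]
mouth [[0.5283 0.0634 0.06  ]] [[[338.5, 196.8]], [[306.3, 189.5]]]
stop [[0.5669 0.1502 0.044 ]] [[[344.2, 187.1]], [[282.5, 180.6]]]
```

The job's bar is the brown one in the channel, at top (340,205). Other things that could be taken for it:
- the green bar, top (400,266)
- the spare stack, top (458,215)
- the lumber piles at the table's edge

The crop confirms the choice: it has a stepped tail at top (359,213), lies on the black bed, and its nose is about 42 mm short of the red roll. The wheel and peg are on the far side, away from the arm.

The plan is to close the fingers, set the jaw axis along the feed, and go above the step.

```bash
python3 -m pendant '[0,0,0,0,0,9.3,0, -40,44,0,0,0,0,0, -40,44,0,0,0,0,0, -40,44,0,0,0,0,0, -40,44,0,0,0,0,0, -40,44,0,0,0,0,0, -40,44,0,0,0,0,0, -40,44,0,0,0,0,0, -40,44,0,0,0,0,0, -40,44,0,0,0,0,0, -40,44,0,0,0,0,0, -40,44,0,0,0,0,0]' 20
cat > where.py <<'E'
from fit import *
P=np.array([.50598695,.0131168,np.radians(66.0338)])
st=readout.state(); d=st['tcp_pos'][:2]-P[:2]; c,s=np.cos(P[2]),np.sin(P[2])
F=st['contact_force']
print('t',round(st['clock'],2),'s %.1f right %.1f tipz %.1f mm'%(1e3*(c*d[0]+s*d[1]),1e3*(s*d[0]-c*d[1]),1e3*(st['tcp_pos'][2]-.064)),'rpy',st['orientation'].round(2),'F feed %.1f right %.1f z %.1f'%(c*F[0]+s*F[1],s*F[0]-c*F[1],F[2]),'w',round(st['gripper_width'],2))
E
python3 where.py
```

```text
clock: 2.6
tcp_pos: [0.4032, -0.0686, 0.303]
orientation: [180.0, -0.0, 66.0]
contact_force: [1.4, 1.4, 0.3]
gripper_width: 0.008
t 2.6 s -116.5 right -60.7 tipz 239.0 mm rpy [ 1.7996e+02 -1.0000e-02  6.6000e+01] F feed 1.8 right 0.7 z 0.3 w 0.01
```

```bash
python3 -m pendant '[-13,30,0,0,0,0,0, -13,30,20,0,0,0,0, 0,1,50,0,0,0,0, 0,0,50,0,0,0,0, 0,0,38,0,0,0,0, 0,0,0,0,0,0,0, 0,0,0,0,0,0,0]'; python3 where.py
python3 - <<'E'
from h import *
for n,(x,y,w,h) in dict(side=(290,165,100,105),top=(260,145,135,95)).items():
    im=optics.get_image(n); cv2.imwrite(f"pics/d_{n}.png",cv2.resize(im[y:y+h,x:x+w,::-1],None,fx=5.7,fy=5.7,interpolation=cv2.INTER_CUBIC))
E
```

```text
clock: 3.48
tcp_pos: [0.4486, -0.1154, 0.1461]
orientation: [179.9, 0.0, 66.0]
contact_force: [1.5, -0.0, 0.5]
gripper_width: 0.003
t 3.48 s -140.7 right -0.2 tipz 82.1 mm rpy [1.7988e+02 1.0000e-02 6.6050e+01] F feed 0.6 right 1.4 z 0.5 w 0.0
```

View pics/d_side.png

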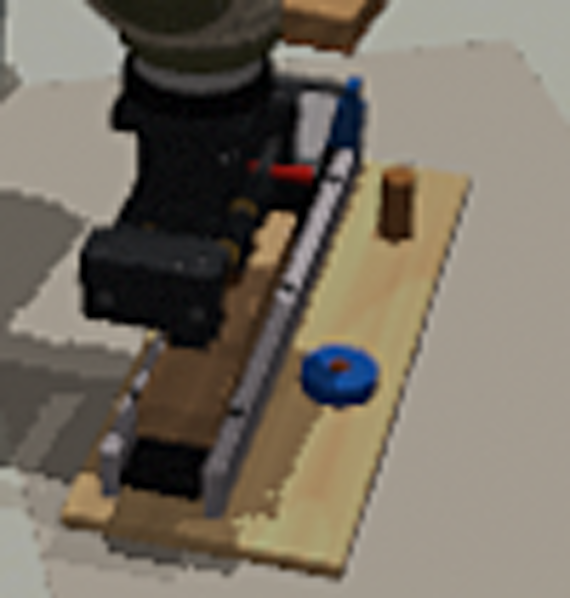

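View pics/d_top.png

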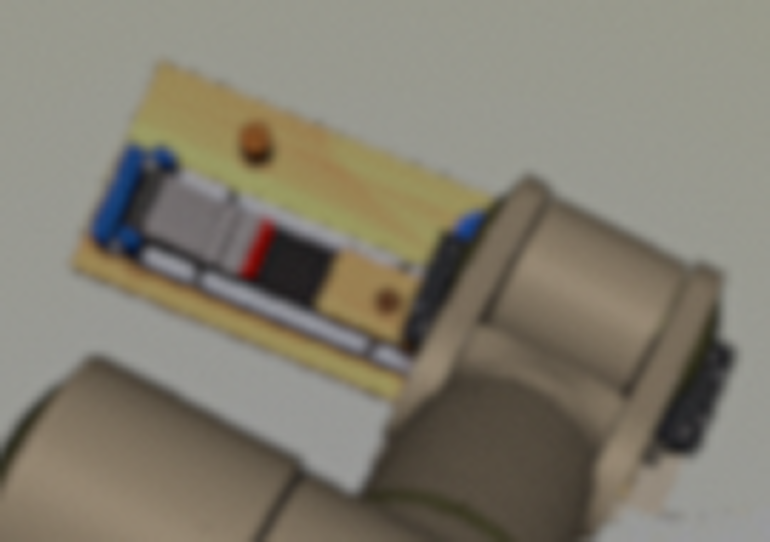

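```bash
python3 -m pendant '[-2,0,10,0,0,0,0, 0,0,10,0,0,0,0, 0,0,4,0,0,0,0, 0,0,0,0,0,0,0]'; python3 where.py; python3 -m pendant '[0,0,2,0,0,0,0, 0,0,2,0,0,0,0, 0,0,1,0,0,0,0, 0,0,0,0,0,0,0]'; python3 where.py
```

```text
clock: 4.08
tcp_pos: [0.447, -0.1168, 0.1206]
orientation: [-179.9, 0.0, 66.0]
contact_force: [-0.5, -0.6, 0.6]
gripper_width: 0.005
t 4.08 s -142.7 right -1.1 tipz 56.6 mm rpy [-179.95    0.     66.05] F feed -0.8 right -0.2 z 0.6 w 0.0
clock: 4.58
tcp_pos: [0.4472, -0.1169, 0.1162]
orientation: [180.0, 0.0, 66.1]
contact_force: [-2.4, 0.6, 7.0]
gripper_width: 0.003
t 4.58 s -142.7 right -0.9 tipz 52.2 mm rpy [1.7997e+02 1.0000e-02 6.6050e+01] F feed -0.4 right -2.4 z 7.0 w 0.0
```

```bash
python3 -m pendant '[0,0,2,0,0,0,0, 0,0,2,0,0,0,0, 0,0,1,0,0,0,0, 0,0,0,0,0,0,0]'; python3 where.py; python3 -m pendant '[0,0,1,0,0,0,0, 0,0,1,0,0,0,0, 0,0,0,0,0,0,0]'; python3 where.py;  python3 -m pendant '[0,0,1,0,0,0,0,0,0,0,0,0,0,0]'; python3 where.py
```

```text
clock: 5.08
tcp_pos: [0.4472, -0.1169, 0.1114]
orientation: [180.0, 0.0, 66.1]
contact_force: [-2.4, 0.7, 11.1]
gripper_width: 0.008
t 5.08 s -142.7 right -0.9 tipz 47.4 mm rpy [1.7996e+02 1.0000e-02 6.6060e+01] F feed -0.3 right -2.5 z 11.1 w 0.01
clock: 5.45
tcp_pos: [0.4472, -0.1169, 0.1102]
orientation: [179.9, 0.0, 66.1]
contact_force: [-5.3, 2.1, 21.1]
gripper_width: 0.005
t 5.45 s -142.7 right -0.9 tipz 46.2 mm rpy [1.7992e+02 2.0000e-02 6.6060e+01] F feed -0.2 right -5.7 z 21.1 w 0.0
clock: 5.7
tcp_pos: [0.4472, -0.1169, 0.11]
orientation: [179.9, 0.0, 66.1]
contact_force: [-8.5, 3.2, 34.0]
gripper_width: 0.005
t 5.7 s -142.7 right -0.9 tipz 46.0 mm rpy [1.7987e+02 3.0000e-02 6.6070e+01] F feed -0.5 right -9.1 z 34.0 w 0.01
```

```bash
python3 -m pendant '[2,0,0,0,0,0,0, 2,0,0,0,0,0,0, 2,0,0,0,0,0,0, 2,0,0,0,0,0,0]'; python3 where.py; python3 -m pendant '[4,0,0,0,0,0,0, 4,0,0,0,0,0,0, 4,0,0,0,0,0,0, 4,0,0,0,0,0,0]'; python3 where.py
```

```text
clock: 6.2
tcp_pos: [0.4505, -0.1115, 0.1101]
orientation: [179.8, 0.2, 66.1]
contact_force: [-13.8, -11.0, 30.0]
gripper_width: 0.002
t 6.2 s -136.4 right -0.1 tipz 46.1 mm rpy [179.79   0.24  66.11] F feed -15.7 right -8.1 z 30.0 w 0.0
clock: 6.7
tcp_pos: [0.4571, -0.0968, 0.1101]
orientation: [179.8, 0.2, 66.1]
contact_force: [-12.5, -11.9, 30.9]
gripper_width: 0.002
t 6.7 s -120.3 right -0.0 tipz 46.1 mm rpy [179.77   0.23  66.11] F feed -15.9 right -6.6 z 30.9 w 0.0
```

```bash
cat > snap.py <<'E'
import sys
from h import *
ims=[]
for n,(x,y,w,h) in dict(side=(290,165,100,95),top=(260,145,100,95)).items():
    im=optics.get_image(n); ims.append(cv2.resize(im[y:y+h,x:x+w,::-1],None,fx=4,fy=4,interpolation=cv2.INTER_CUBIC))
cv2.imwrite(f"pics/{sys.argv[1]}.png",np.hstack(ims))
E
python3 snap.py e1
```

```text
(no output)
```

View pics/e1.png

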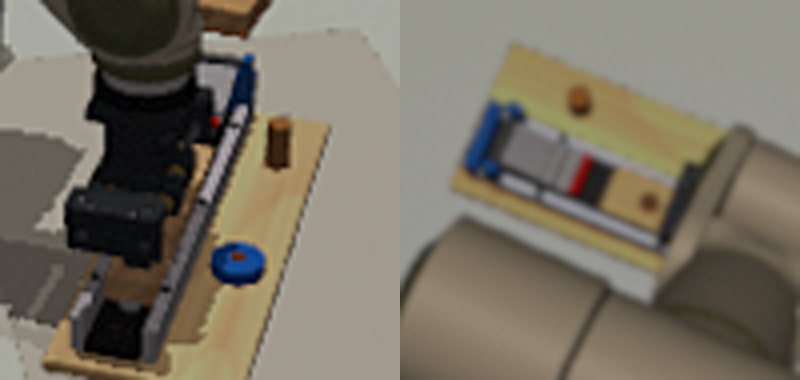

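The picture shows the bar sliding, with its nose at about top (312,191) and about 20 mm short of the roll, still pressed down. I'll carry on.

```bash
python3 -m pendant '[4,0,0,0,0,0,0, 4,0,0,0,0,0,0, 4,0,0,0,0,0,0, 4,0,0,0,0,0,0]'; python3 where.py; python3 -m pendant '[4,0,0,0,0,0,0, 4,0,0,0,0,0,0, 4,0,0,0,0,0,0]'; python3 where.py; python3 -m pendant '[4,0,0,0,0,0,0, 4,0,0,0,0,0,0, 4,0,0,0,0,0,0]'; python3 where.py
```

```text
clock: 7.3
tcp_pos: [0.4637, -0.0822, 0.1102]
orientation: [179.8, 0.2, 66.1]
contact_force: [-11.4, -12.0, 30.0]
gripper_width: 0.004
t 7.3 s -104.2 right 0.1 tipz 46.2 mm rpy [179.75   0.22  66.1 ] F feed -15.6 right -5.6 z 30.0 w 0.0
clock: 7.68
tcp_pos: [0.4687, -0.0711, 0.1102]
orientation: [179.7, 0.2, 66.1]
contact_force: [-10.8, -12.2, 29.3]
gripper_width: 0.005
t 7.67 s -92.1 right 0.2 tipz 46.2 mm rpy [179.74   0.2   66.1 ] F feed -15.6 right -4.9 z 29.3 w 0.01
clock: 8.05
tcp_pos: [0.4736, -0.0602, 0.1102]
orientation: [179.7, 0.2, 66.1]
contact_force: [-13.0, -16.2, 30.8]
gripper_width: 0.003
t 8.05 s -80.2 right 0.2 tipz 46.2 mm rpy [179.74   0.21  66.11] F feed -20.1 right -5.3 z 30.8 w 0.0
```

```bash
python3 -m pendant '[3,0,0,0,0,0,0, 3,0,0,0,0,0,0, 3,0,0,0,0,0,0]'; python3 where.py; python3 -m pendant '[3,0,0,0,0,0,0, 3,0,0,0,0,0,0, 3,0,0,0,0,0,0]'; python3 where.py; python3 snap.py e2
```

```text
clock: 8.43
tcp_pos: [0.4772, -0.0527, 0.1103]
orientation: [179.7, 0.3, 66.1]
contact_force: [-12.2, -17.7, 27.7]
gripper_width: 0.004
t 8.43 s -71.9 right 0.4 tipz 46.3 mm rpy [179.72   0.28  66.12] F feed -21.2 right -4.0 z 27.7 w 0.0
clock: 8.8
tcp_pos: [0.4814, -0.0444, 0.1102]
orientation: [179.6, 0.2, 66.1]
contact_force: [-9.6, -17.1, 27.7]
gripper_width: 0.006
t 8.8 s -62.6 right 1.0 tipz 46.2 mm rpy [179.63   0.23  66.1 ] F feed -19.5 right -1.8 z 27.7 w 0.01
```

View pics/e2.png

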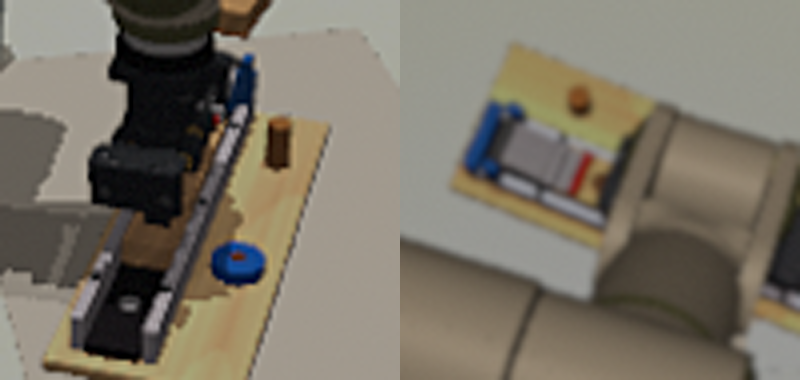

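The nose has gone under the roll: wood now meets the red edge at top (306,189), and the first hole is just behind it. I'll keep sliding.

```bash
python3 -m pendant '[3,0,0.3,0,0,0,0, 4,0,0,0,0,0,0, 4,0,0,0,0,0,0, 4,0,0,0,0,0,0]'; python3 where.py; python3 -m pendant '[4,0,0,0,0,0,0, 4,0,0,0,0,0,0, 4,0,0,0,0,0,0, 4,0,0,0,0,0,0]'; python3 where.py;python3 -m pendant '[4,0,0,0,0,0,0, 4,0,0,0,0,0,0, 4,0,0,0,0,0,0]'; python3 where.py
```

```text
clock: 9.4
tcp_pos: [0.4876, -0.0309, 0.1103]
orientation: [179.6, 0.2, 66.1]
contact_force: [-10.1, -18.6, 29.8]
gripper_width: 0.006
t 9.4 s -47.7 right 1.1 tipz 46.3 mm rpy [179.61   0.25  66.1 ] F feed -21.1 right -1.7 z 29.8 w 0.01
clock: 9.9
tcp_pos: [0.4942, -0.0162, 0.1103]
orientation: [179.6, 0.2, 66.1]
contact_force: [-9.6, -18.8, 29.2]
gripper_width: 0.008
t 9.9 s -31.6 right 1.2 tipz 46.3 mm rpy [179.6    0.23  66.1 ] F feed -21.1 right -1.1 z 29.2 w 0.01
clock: 10.28
tcp_pos: [0.4992, -0.0052, 0.1103]
orientation: [179.6, 0.2, 66.1]
contact_force: [-8.6, -17.8, 28.5]
gripper_width: 0.001
t 10.28 s -19.5 right 1.3 tipz 46.3 mm rpy [179.59   0.21  66.1 ] F feed -19.8 right -0.6 z 28.5 w 0.0
```

```bash
python3 -m pendant '[4,0,0,0,0,0,0, 4,0,0,0,0,0,0, 4,0,0,0,0,0,0]'; python3 where.py; python3 -m pendant '[2,0,0,0,0,0,0, 2,0,0,0,0,0,0]'; python3 where.py;python3 -m pendant '[1,0,0,0,0,0,0, 1,0,0,0,0,0,0]'; python3 where.py
```

```text
clock: 10.65
tcp_pos: [0.5041, 0.0058, 0.1103]
orientation: [179.6, 0.2, 66.1]
contact_force: [-7.9, -18.2, 28.1]
gripper_width: 0.007
t 10.65 s -7.5 right 1.3 tipz 46.3 mm rpy [179.59   0.2   66.1 ] F feed -19.8 right 0.2 z 28.1 w 0.01
clock: 10.9
tcp_pos: [0.5057, 0.0094, 0.1103]
orientation: [179.6, 0.2, 66.1]
contact_force: [-8.0, -18.9, 28.2]
gripper_width: 0.003
t 10.9 s -3.5 right 1.2 tipz 46.3 mm rpy [179.59   0.2   66.1 ] F feed -20.5 right 0.4 z 28.2 w 0.0
clock: 11.15
tcp_pos: [0.5065, 0.0112, 0.1103]
orientation: [179.6, 0.2, 66.1]
contact_force: [-8.7, -17.4, 28.2]
gripper_width: 0.005
t 11.15 s -1.5 right 1.2 tipz 46.3 mm rpy [179.59   0.2   66.09] F feed -19.4 right -0.9 z 28.2 w 0.01
```

```bash
python3 -m pendant '[1,0,0,0,0,0,0, 1,0,0,0,0,0,0]'; python3 where.py;python3 -m pendant '[1,0,0,0,0,0,0, 1,0,0,0,0,0,0]'; python3 where.py;python3 -m pendant '[1,0,0,0,0,0,0, 0,0,0,0,0,0,0]'; python3 where.py
```

```text
clock: 11.4
tcp_pos: [0.5073, 0.0131, 0.1103]
orientation: [179.6, 0.2, 66.1]
contact_force: [-7.8, -17.4, 28.9]
gripper_width: 0.003
t 11.4 s 0.5 right 1.2 tipz 46.3 mm rpy [179.59   0.2   66.1 ] F feed -19.0 right -0.1 z 28.9 w 0.0
clock: 11.65
tcp_pos: [0.5081, 0.0149, 0.1103]
orientation: [179.6, 0.2, 66.1]
contact_force: [-7.5, -18.5, 28.4]
gripper_width: 0.003
t 11.65 s 2.5 right 1.2 tipz 46.3 mm rpy [179.6    0.2   66.09] F feed -19.9 right 0.7 z 28.4 w 0.0
clock: 11.9
tcp_pos: [0.5085, 0.0159, 0.1103]
orientation: [179.6, 0.2, 66.1]
contact_force: [-9.1, -16.9, 27.7]
gripper_width: 0.006
t 11.9 s 3.6 right 1.2 tipz 46.3 mm rpy [179.6    0.18  66.09] F feed -19.2 right -1.4 z 27.7 w 0.01
```

```bash
for i in 1 2 3; do python3 -m pendant '[1,0,0,0,0,0,0, 1,0,0,0,0,0,0]' >/dev/null; python3 where.py; done
```

```text
t 12.15 s 5.5 right 1.2 tipz 46.3 mm rpy [179.6    0.2   66.09] F feed -19.8 right -0.3 z 28.3 w 0.01
t 12.4 s 7.5 right 1.2 tipz 46.3 mm rpy [179.61   0.2   66.09] F feed -19.8 right 0.9 z 27.5 w 0.01
t 12.65 s 8.3 right 1.2 tipz 46.3 mm rpy [179.64   0.36  66.13] F feed -32.8 right -0.4 z 30.6 w 0.0
```

```bash
python3 -m pendant '[1,0,0,0,0,0,0, 0,0,0,0,0,0,0]'>/dev/null; python3 where.py; python3 snap.py e3
```

```text
t 12.9 s 8.5 right 1.2 tipz 46.3 mm rpy [179.66   0.44  66.12] F feed -35.4 right 0.6 z 31.2 w 0.01
```

View pics/e3.png

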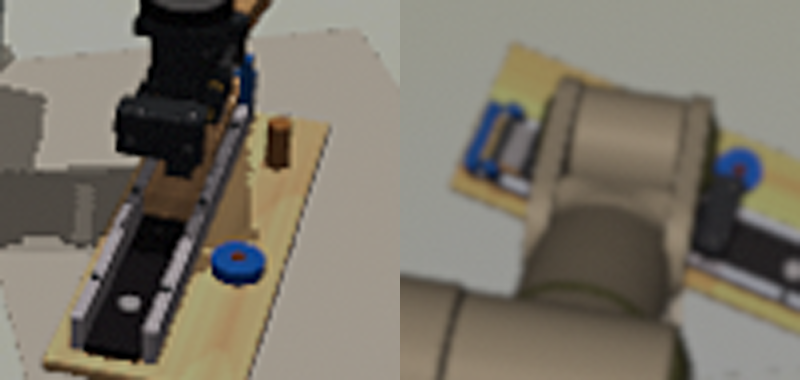

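```bash
python3 -m pendant '[1,0,0,0,0,0,0, 0,0,0,0,0,0,0]'>/dev/null; python3 where.py;  python3 -m pendant '[1,0,0,0,0,0,0, 0,0,0,0,0,0,0]'>/dev/null; python3 where.py
```

```text
t 13.25 s 8.7 right 1.2 tipz 46.3 mm rpy [179.69   0.54  66.13] F feed -42.5 right 0.4 z 31.3 w 0.01
t 13.5 s 8.9 right 1.2 tipz 46.3 mm rpy [179.71   0.64  66.15] F feed -49.1 right 0.3 z 33.9 w 0.0
```

Firm rise in feed force (to 49 N) with no travel, so the nose is home. Next I relieve the push while staying down, then lift.

```bash
python3 -m pendant '[-2,0,0,0,0,0,0, -2,0,0,0,0,0,0, 0,0,0,0,0,0,0]'>/dev/null; python3 where.py;  python3 -m pendant '[-1,0,0,0,0,0,0, 0,0,0,0,0,0,0]'>/dev/null; python3 where.py
```

```text
t 13.88 s 8.2 right 1.2 tipz 46.3 mm rpy [179.62   0.2   66.07] F feed -20.8 right -0.2 z 28.0 w 0.0
t 14.12 s 8.0 right 1.1 tipz 46.3 mm rpy [1.7959e+02 1.0000e-01 6.6060e+01] F feed -14.1 right -0.4 z 27.0 w 0.01
```

```bash
python3 -m pendant '[-1,0,0,0,0,0,0, 0,0,-0.5,0,0,0,0, 0,0,-0.5,0,0,0,0,0,0,0,0,0,0,0]'>/dev/null; python3 where.py;  python3 -m pendant '[0,0,-0.5,0,0,0,0, 0,0,-0.5,0,0,0,0,0,0,0,0,0,0,0]'>/dev/null; python3 where.py
```

```text
t 14.62 s 7.9 right 1.1 tipz 46.3 mm rpy [1.7962e+02 2.0000e-02 6.6050e+01] F feed -7.5 right 2.8 z 15.3 w 0.0
t 15.0 s 7.9 right 0.9 tipz 46.4 mm rpy [1.797e+02 2.000e-02 6.604e+01] F feed -5.7 right 5.4 z 5.9 w 0.01
```

```bash
python3 -m pendant '[-0.5,0,-0.5,0,0,0,0, -0.3,0,-1,0,0,0,0,0,0,-1,0,0,0,0,0,0,0,0,0,0,0]'>/dev/null; python3 where.py;  python3 -m pendant '[-1,0,-1,0,0,0,0, -2,0,-2,0,0,0,0,-2,0,-3,0,0,0,0,0,0,-10,0,0,0,0,0,0,-20,0,0,0,0]'>/dev/null; python3 where.py
```

```text
t 15.5 s 7.6 right -1.3 tipz 47.8 mm rpy [-1.7995e+02  1.0000e-02  6.6060e+01] F feed -0.6 right -0.1 z 0.1 w 0.0
t 16.12 s 2.4 right -1.1 tipz 84.4 mm rpy [-1.7994e+02  1.0000e-02  6.6030e+01] F feed 0.1 right 0.4 z -1.0 w 0.01
```

Free of the bar. I'll go up, then back out of the cameras' view.

```bash
python3 -m pendant '[0,0,-40,0,0,0,0, 0,0,-50,0,0,0,0, 0,0,-50,0,0,0,0, 0,-50,0,0,0,0,0, 10,-55,0,0,0,0,0, 20,-55,0,0,0,0,0, 40,-40,0,0,0,0,0, 40,-40,0,0,0,0,0, 40,-40,0,0,0,0,0,40,-40,0,0,0,0,0,0,0,0,0,0,0,0]'; python3 where.py; python3 snap.py f
python3 - <<'E'
from fit import *
P=np.array([.50598695,.0131168,np.radians(66.0338)]);c,s=np.cos(P[2]),np.sin(P[2])
for k,z in dict(bar=.024,bar_step=.046,toy_wheel=.012,toy_peg=.012).items():
  for n in('side','top'):
    for r in place_of(n,k)[:2]:
        d=at_z(n,r['point'],z)[:2]-P[:2]; print(n,k,round(r['score'],2),'s %.1f right %.1f'%(1e3*(c*d[0]+s*d[1]),1e3*(s*d[0]-c*d[1])))
for n in('side','top'): print(n,'exp step,shoulder,tail',proj(n,W(P,np.array([(-.005,0,.046),(.02,0,.046),(-.03,0,.046)]))).round(1).tolist())
E
```

```text
clock: 17.5
tcp_pos: [0.289, 0.3217, 0.2884]
orientation: [180.0, -0.0, 66.4]
contact_force: [0.3, -0.8, 0.3]
gripper_width: 0.002
t 17.5 s 193.8 right -323.6 tipz 224.4 mm rpy [ 1.800e+02 -4.000e-02  6.637e+01] F feed -0.6 right 0.6 z 0.3 w 0.0
side bar 0.68 s -365.9 right -121.5
side bar 0.65 s 81.0 right -6.8
top bar 0.88 s 60.5 right 1.0
top bar 0.82 s -348.7 right -123.2
side bar_step 0.84 s 1.7 right -2.3
side bar_step 0.71 s -319.3 right -132.0
top bar_step 0.81 s -9.1 right -2.5
top bar_step 0.71 s -290.2 right -126.5
side toy_wheel 0.51 s -64.4 right 67.1
top toy_wheel 0.7 s -66.6 right 65.2
side toy_peg 0.47 s 108.1 right 67.7
top toy_peg 0.5 s 91.1 right 75.3
side exp step,shoulder,tail [[334.2, 209.8], [335.9, 205.8], [332.4, 213.9]]
top exp step,shoulder,tail [[321.7, 196.4], [315.3, 193.8], [328.1, 199.0]]
```

View pics/f.png

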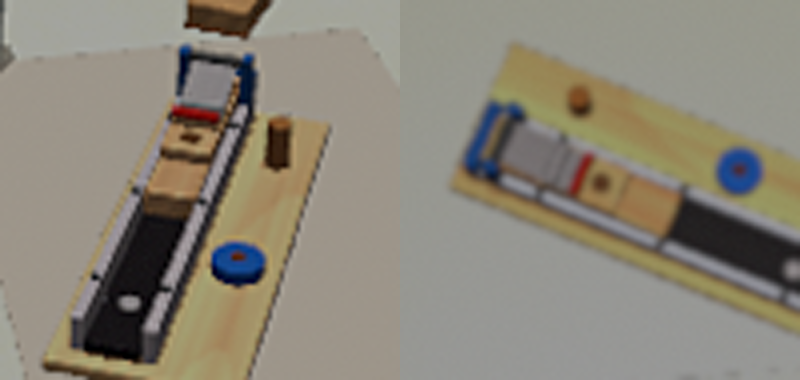

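The picture shows the bar home under the leaf, with its tail edge at top (328.2,198.6) against an expected (328.1,199.0). The wheel and peg look undisturbed and the robot is clear, so I'm handing in.

```bash
python3 -c "
from plant import manip,readout
print(manip.job_done(),readout.state()['clock'])"
```

```text
the job is handed in; nothing more can be done
the job is handed in; nothing more can be done
```

The bar is loaded: nose home against the end stop, clamped under the leaf spring, and the arm is well clear. I handed the job in at about 18 s of the 37 s allowed.

With closed fingers I pressed the tail step down onto the bed's bottom stop, with the fingertips at 46 mm. I held 27–31 N down during the slide. At the stop the feed force rose from 20 to 49 N with almost no further travel. I then eased off the push, lifted away and moved clear.

**Last checks:**
- **Position:** after letting go, the tail edge in the top picture is within half a pixel (about 2 mm) of where a fully home bar should be. The top camera's network puts the bar's origin at 60.5 mm along the feed, against 60 expected.
- **Clamping:** the bed stayed down when the pressing force came off, and the tool force was near zero once clear.
- **Bystanders:** the wheel and peg look undisturbed; I did not check the other items one by one.

**Disagreements:**
- The side camera's network put the bar's origin at 81 mm, which I took as an error because most of the bar is hidden under the leaf.
- The two networks' step estimates differ from the expected spot by 4–7 mm.
- The fingers stopped about 6 mm further along than I worked out. Either the fingertips are slimmer than I assumed, or friction carried some of the push rather than the shoulder.

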